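Mount the filter module in the open test box

TASK

First open the lid of the aluminium test box all the way back until it meets its stop, and leave it there. Then take the grey filter module that stands on its end, lay it gently down on the bench on its flanged base (do not let it topple) and let go. Pick it up again and set it into the box so that all three flange holes slide over the three studs and it sits flat on the stand-offs; leave the solder spool and the multimeter where they are.

Things in the scene. Friction and masses are not known exactly. Their poses are not given: they have to be found in the camera images.
- test_box: Open-topped aluminium box fixed to the bench, outside 162 (x) x 144 (y) x 70 mm high, walls and floor 6 mm; lid hinged on its back wall. Origin: centre of the underside; z up, +x toward the hinged back wall, -x toward the front wall, near the robot. Three studs inside (see seat). The bench left of it, toward the module and the robot, is free. A pink lab jack, 0.36 m tall, stands right of it.
- box_lid (a joint): Lid hinge angle, rad: 0 shut, grows as the front edge rises, 1.70 (97 degrees, just past upright) at the stop. It starts shut or partly raised (up to 0.4). The hinge is stiff: the lid stays at whatever angle it is left; it takes about 1.5 to 4 N at the tab to move it.
- lid_hinge (a point): Middle of the lid's hinge line on top of the back wall, 83 mm behind the box's centre and 73 mm above the bench; it lies along the box's y.
- lid_tab (a point): Grip point of the lid's handle: a dark straight bar out forward from the middle of the lid's front edge, 18 mm wide (box y), 10 thick, reaching 48 past the edge; point in mid thickness and width, 30 past the edge, 194 from the hinge line and 6 above it when shut. Moves with the lid (164 x 144 x 5 mm). Pinched across its 18 mm from above, it turns between the fingers as the lid rises.
- module: Loose grey filter module, about 0.35 kg, standing on its end; housing 120 long x 58 wide x 48 mm high, ribs on the face opposite its base, two steel sockets on the end that starts up, flange along the base (see base_centre). Origin: centre of the lower end; z up along the 120 mm length, -x out of the base face (24 mm off), y across the width. Lying on its base, its +x points up.
- base_centre (a point): Centre of the module's base face (module x -24, z 60 mm; module axes). The base has an 8 mm thick aluminium flange reaching 52 mm either side of here in y: at -y a full-length strip with two 12 mm holes, at y -40, z +42 and -42 mm; at +y one tab 36 mm long with one 12 mm hole at y +40, z 0. At bench level when the module lies on its base.
- lone_hole (a point): Centre of the single hole of the module's short tab, on the base face, 40 mm from base_centre along the module's +y.
- grip (a point): Middle of the module's housing, 38 mm from the base face, midway along its length, so 14 mm toward the ribbed face from the module's z axis and 60 mm above its lower end; good to grip across the 58 mm width (module y), once it lies on its base: tips this high clear the stud tips. Module axes.
- seat (a point): Where base_centre comes when seated: box centre, 16 mm above the bench, box axes. The three stand-offs (16 mm wide) end at this level; from each rises an 8 mm stud, 15 mm tall, tapered over the last 6, at box (x,y) (-42,-40), (+42,-40) and, alone, (0,+40) mm. The seated module's length lies along box x, base down, socketed end (module +z) toward the front wall.
- lone_stud (a point): Tip of the stud that stands alone on the box's +y side (y +40 mm), 31 mm above the bench; it goes through the lone hole.
- spool: Solder spool, 58 mm wide, 40 mm high, loose bystander standing on the bench, origin under its centre. To be left alone.
- meter: Multimeter lying on the bench, 150 x 74 x 45 mm, loose bystander, origin under its centre. To be left alone.

How it is judged (in metres and radians):
On the way, in this order (a step that is already met when the one before it is completed fails the run):
1. the lid is open at its stop (value of joint box_lid above 1.65 rad), for 0.2 s.
2. the module lies on its base on the bench, let go and at rest (height (world z) of base_centre below 0.004 m and angle between module's own x axis and vertical below 0.06 rad and contact force between module and the fingers below 0.1 N and linear speed of module below 0.02 m/s), for 0.2 s.
At the end, for the whole second after the job is handed in: The lid stands at its stop (above 1.65 rad of 1.70); the module sits base down on the three stand-offs with all three studs through its holes (base centre within 4 mm of the seat sideways and 3 mm in height, lone hole within 5 mm of the lone stud, tilt under 0.05 rad) and is at rest (value of joint box_lid above 1.65 rad and horizontal distance between base_centre and seat below 0.004 m and horizontal distance between lone_hole and lone_stud below 0.005 m and z of base_centre in the frame of seat between -0.003 and 0.003 m and angle between module's own x axis and vertical below 0.05 rad and linear speed of module below 0.02 m/s); the robot touches nothing.
It fails at once if the module topples or is flung instead of being laid down (turns faster than 8 rad/s) (angular speed of module above 8 rad/s).
It fails at once if the solder spool is moved by more than 20 mm (distance of spool from where it was at the start of the episode above 0.02 m).
It fails at once if the multimeter is moved by more than 20 mm (distance of meter from where it was at the start of the episode above 0.02 m).
It also fails if it takes over 72 s, if anything falls off the work surface, if the arm or the gripper's body presses on something with over 40 N, if the wrist force passes 120 N, or if a joint passes its speed limit or range.

ROBOT

A 6-joint arm with a two-finger parallel gripper is mounted at the origin on a cart in front of the work surface, level with it; the furniture and walls round the work are solid. World frame = base frame: x ahead of the robot, y to its left, z up, the work surface at z = 0. Lengths are in mm, angles in rad, forces in N, time in s.
With the tool pointing down it reaches from about 250 to 775 mm from the base axis. Payload 4 kg.
Tool frame: the origin (TCP) lies midway between the tips of the shut fingers; the grasp point (between the pads) lies behind it (manip.grasp_offset is the z of the grasp point in the tool frame, in mm); z points along the fingers, y is the line along which they close (so a half turn about z gives the same grasp; the last joint's range is limited). The gripper opens to 85 mm and grips with 20 to 120 N. Pads are 22 mm wide; open, the fingers measure 114 mm over their backs; the gripper's body (76 mm by 85 mm) begins 54 mm behind the grasp point. The pads swing forward as they close: fully open they stand 13 mm farther back than shut.
Start: joints at [1.124, 0.087, 1.371, -0, 1.684, -0.103], TCP at [185.396, 517.828, 231.341] pointing down, gripper open.
Joint ranges: [-3.1, 3.1], [-0.76, 2.03], [0.27, 2.55], [-1.08, 4.22], [0.17, 2.65], [-2.57, 2.57]. Speed limits (rad/s): [2.79, 2.79, 3.14, 3.14, 3.14, 3.14].

INTERFACE

Orientations are given as a rotation vector (axis times angle).
In Python, from plant import monitor, camera, ticket, manip gives the robot as it stands.
- The arm moves only by the tool drive_tool, never from a script. Its argument "commands" is a list of rows, each a list of 5 numbers: the shift along the tool's x, y, z in cm, then the turn about the tool's z in units of 10 degrees (1.0 is 10 degrees), then the finger opening in cm, from 0 to 8.54. In form: [[x, y, z, spin, hand], ...]. A call has 1 to 8 rows; each row is the pose to reach, as a shift and turn from the pose commanded when the call began, along the tool's axes at that moment; what a row does not reach only later rows make up. A row lasts 1/8 s, in which the tool goes at most 62.5 mm and 10.7 degrees, less where a joint would pass 70% of its speed; a pose out of reach is approached as far as the arm can. A call with a gripper value outside its range is refused whole. The fingers move at their own pace and stop on an object; "newtons" is the grip in N (left out, the last holds). Time passes only in rows, so rows that repeat a pose let the fingers close. It gives the time, the measured TCP pose, the force, the opening and the grip force at its end, in the units of the state.
- monitor.observe(): the state, without advancing time (a new reading comes with each control period).
- camera(name): name is "scene" or "top" or "wrist"; returns a dict with "pixels" (480x640x3 uint8, red, green, blue), "fx", "fy", "cx", "cy" (pixels), "k1" (the pictures are not rectified: a ray, as slopes to the right and down, at radius r is drawn at 1 + k1 r^2 times it, then the intrinsics apply), "world_from_camera" (4x4, takes a point from camera to world coordinates). Camera axes: x right, y up, looking along -z (the intrinsics and any distortion apply to the point x, -y, -z); pixel columns grow to the right and rows downward; lengths in mm; the calibration is good to about 2 mm. A picture is of the moment at which its call begins. There is no depth.
- ticket.close_job(): hands the job in; it is judged then, once.
The state is a dict: "t": time; "joint_positions": joint angles; "dq": joint speeds; "effort": joint torques, N m; "tool_pos": TCP position; "eef_rot": TCP orientation; "ft_force": force on the tool from outside, world axes, zero at the start; "ft_torque": the same for the moment, N m; "opening": finger opening in mm; "finger_force": force on a finger pad.
Only numpy, scipy, OpenCV 4.12 (cv2) and the standard library are available. Lean on these libraries where they do the work, as an engineer would, in place of code of your own. Each camera call takes 0.05 s, during which the arm holds its last target. There are 200 camera calls.

## Working session

There is one attempt and no reset: what is moved stays moved. The work goes in short steps, Python scripts to look and compute and a tool call to move; the robot and the scene stay as the last step left them, time stands still between calls to the robot, and variables do not carry over. Pictures are saved under pics/ and viewed, at most 10 in all, crops included, and the job is handed in when it is done.

Besides the shell and the picture viewer there is one more tool, called after ">>>" as name(argument=value, ...) on one line, values as JSON. drive_tool: Moves the arm, as the interface text tells. Its arguments: {"type":"object","properties":{"commands":{"type":"array"},"newtons":{"type":"number"}},"required":["commands"]}

```bash
ls; mkdir -p pics; cat > h.py <<'E'
import numpy as np, cv2
from plant import monitor, camera, ticket, manip
from scipy.spatial.transform import Rotation as R
def ray(c,u,v):
    K=np.array([[c['fx'],0,c['cx']],[0,c['fy'],c['cy']],[0,0,1.]])
    p=cv2.undistortPoints(np.array([[[u,v]]],float),K,np.array([c['k1'],0,0,0.]))[0,0]
    T=np.array(c['world_from_camera']); d=T[:3,:3]@np.array([p[0],-p[1],-1]); return T[:3,3],d
def plane(c,u,v,z):
    o,d=ray(c,u,v); return o+d*(z-o[2])/d[2]
def proj(c,P):
    T=np.array(c['world_from_camera']); q=T[:3,:3].T@(np.array(P,float)-T[:3,3])
    x,y=q[0]/-q[2],-q[1]/-q[2]; s=1+c['k1']*(x*x+y*y)
    return np.array([c['fx']*x*s+c['cx'],c['fy']*y*s+c['cy']])
def two(c1,p1,c2,p2):
    o1,d1=ray(c1,*p1);o2,d2=ray(c2,*p2);d1/=np.linalg.norm(d1);d2/=np.linalg.norm(d2)
    s=np.linalg.lstsq(np.c_[d1,-d2],o2-o1,rcond=None)[0];a=o1+s[0]*d1;b=o2+s[1]*d2
    return (a+b)/2,np.linalg.norm(a-b)
def snap(n,f):
    c=camera(n); np.save('pics/'+f+'.npy',c,allow_pickle=True); cv2.imwrite('pics/'+f+'.png',c['pixels'][:,:,::-1]); return c
def load(f): return np.load('pics/'+f+'.npy',allow_pickle=True).item()
E
python3 - <<'E'
from h import *
s=monitor.observe(); print(s); print(manip.grasp_offset)
for n in('scene','top'):
    c=snap(n,n+'0'); print(n,np.round(c['world_from_camera'],3).tolist(),c['fx'],c['k1'])
E
```

```text
pics
{'t': 0.0, 'joint_positions': array([ 1.12388483e+00,  8.79720832e-02,  1.37231327e+00, -1.40142054e-05,
        1.68360691e+00, -1.03110679e-01]), 'dq': array([-7.13374399e-04,  1.38974936e-03, -6.35185252e-06, -1.51062307e-03,
        1.10902684e-03, -2.10089027e-04]), 'effort': array([ 8.90471292e-04, -3.51840878e+01, -3.13291061e+01,  1.14454901e-04,
        1.05201799e-02,  2.41865007e-05]), 'tool_pos': array([185.17600302, 517.33857015, 230.09986406]), 'eef_rot': array([-0.53728287, -3.09468581,  0.00348175]), 'ft_force': array([ 0.00360972, -0.98003779,  0.45718669]), 'ft_torque': array([0.02953245, 0.04541714, 0.01255615]), 'finger_force': 0.0, 'opening': 85.37448510123649}
-18.700000000000003
scene [[0.782, 0.473, -0.406, 187.677], [-0.623, 0.582, -0.523, -200.77], [-0.011, 0.662, 0.75, 727.964], [0.0, 0.0, 0.0, 1.0]] 465.6982140715164 -0.06375809621203879
top [[-0.015, 0.99, -0.143, 419.17], [-1.0, -0.015, 0.002, 242.036], [-0.0, 0.143, 0.99, 925.613], [0.0, 0.0, 0.0, 1.0]] 474.90196524744016 -0.004953109354581605
```

View pics/top0.png

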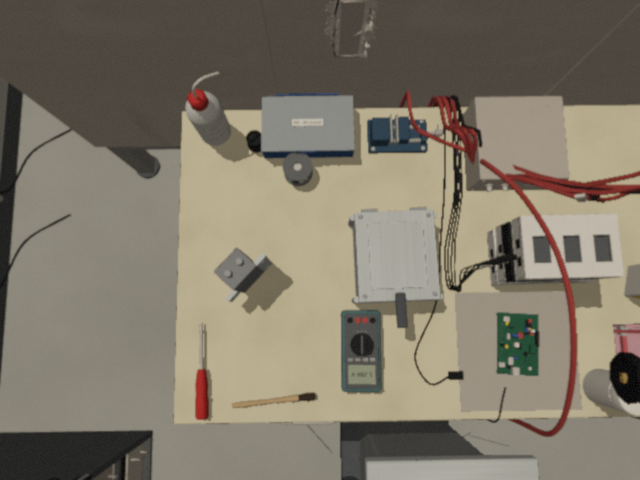

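View pics/scene0.png

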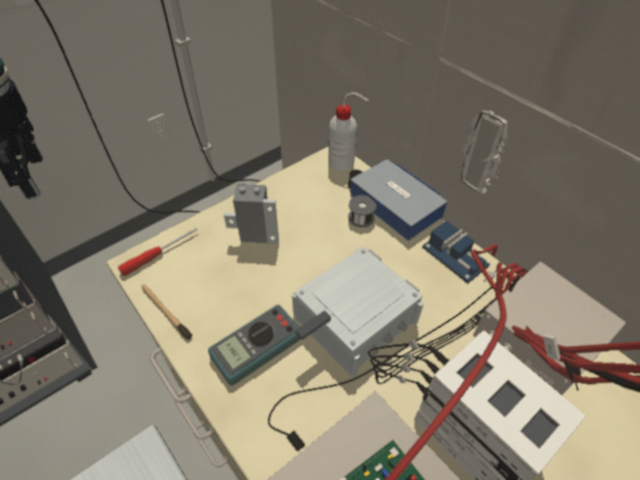

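The top view shows the box lid at about (397,255), with the tab from (397,293) to (402,327). The module's upper end is at (240,270) with its flange toward the lower right, the meter is at (362,350) and the spool at (297,168). The scene view agrees, so next I'll view one enlarged composite for pixel picking.

```bash
python3 - <<'E'
from h import *
a=load('top0')['pixels'];b=load('scene0')['pixels']
def crop(im,x,y,w,h):return cv2.resize(im[y:y+h,x:x+w],(400,300),interpolation=cv2.INTER_CUBIC)
im=np.vstack([np.hstack([crop(a,340,200,180,135),crop(b,280,240,180,135)]),np.hstack([crop(a,200,235,100,75),crop(b,200,170,120,90)])])
cv2.imwrite('pics/c1.png',im[:,:,::-1])
E
```

```text
(no output)
```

View pics/c1.png

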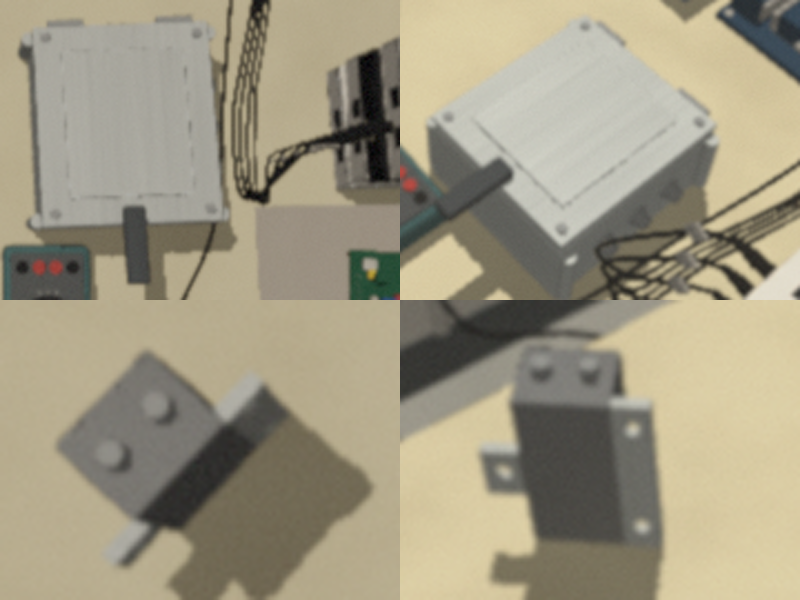

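```bash
python3 - <<'E'
from h import *
np.set_printoptions(precision=1,suppress=True)
t=load('top0');s=load('scene0')
T=lambda x,y:(x/2.2222+340,y/2.2222+200); S=lambda x,y:(x/2.2222+280,y/2.2222+240)
for n,a,b in [('FL',(36,225),(30,120)),('FR',(226,218),(162,245)),('BL',(30,28),(185,18)),('BR',(207,22),(315,120)),('tabend',(139,283),(48,210))]:
    print(n,*two(t,T(*a),s,S(*b)))
TM=lambda x,y:(x/4+200,y/4+235); SM=lambda x,y:(x/3.3333+200,y/3.3333+170)
A=plane(s,*SM(233,130),102);B=plane(s,*SM(242,226),18);C=plane(s,*SM(104,171),60)
print(A,B,C,np.linalg.norm((A+B)[:2]/2-C[:2]))
for p in[(147,51),(57,145),(143,228),(228,122)]:print('top',plane(t,*TM(*p),120))
print(plane(t,297,168,40))
print(R.from_rotvec(monitor.observe()['eef_rot']).as_matrix())
E
```

```text
FL [443.3 175.4  67.5] 3.064889604645687
FR [445.1  26.3  84.3] 1.1727752101682427
BL [606.  175.9  67. ] 3.3088228470784515
BR [605.3  32.2  80.7] 2.2171907805133224
tabend [397.8  96.6  87.4] 6.400079155276025
[514.2 337.9 102. ] [514.4 339.2  18. ] [456.6 394.6  60. ] 80.41422218809373
top [534.7 382.4 120. ]
top [494.9 420.3 120. ]
top [459.2 383.4 120. ]
top [503.7 347.6 120. ]
[699.9 281.5  40. ]
[[-0.9  0.3 -0. ]
 [ 0.3  0.9 -0. ]
 [ 0.  -0.  -1. ]]
```

```bash
cat >> h.py <<'E'
np.set_printoptions(precision=2,suppress=True)
def shift(P,head_deg,ref=None):
    """row values (cm, 10deg) from measured pose (or ref=(pos,R)) to TCP P with tool y heading"""
    s=monitor.observe()
    p,M=(s['tool_pos'],R.from_rotvec(s['eef_rot']).as_matrix()) if ref is None else ref
    d=M.T@(np.array(P,float)-p)/10
    h=np.degrees(np.arctan2(M[1,1],M[0,1])); dh=(head_deg-h+90)%180-90
    return np.r_[d,-dh/10]
E
python3 - <<'E'
from h import *
t=load('top0');T=lambda x,y:(x/2.2222+340,y/2.2222+200)
print(plane(t,*T(139,283),84),plane(t,*T(136,225),84))
for p in[(342,310),(382,310),(382,392),(342,392)]:print('meter',plane(t,*p,45))
print(shift((415,97.5,150),92.5))
E
```

```text
[394.91  97.61  84.  ] [440.25  98.17  84.  ]
meter [426.95 200.94  45.  ]
meter [425.81 127.43  45.  ]
meter [280.   132.39  45.  ]
meter [281.12 204.16  45.  ]
[-35.79 -31.77   8.08  -2.22]
```

>>> drive_tool(commands=[[-5,-4.5,0,-0.5,4],[-35.8,-31.8,8,-2.2,4],[-35.8,-31.8,8,-2.2,4],[-35.8,-31.8,8,-2.2,4],[-35.8,-31.8,8,-2.2,4],[-35.8,-31.8,8,-2.2,4],[-35.8,-31.8,8,-2.2,4],[-35.8,-31.8,8,-2.2,4]], newtons=30)

```text
t: 1.1
tool_pos: [415.6, 95.7, 150.5]
eef_rot: [0.062, -3.141, -0.0]
ft_force: [-0.1, 0.3, 0.6]
opening: 40.1
finger_force: 0.0
```

>>> drive_tool(commands=[[0,0,0,0,4],[0,0,0,0,4],[0,0,0,0,4]])

```text
t: 1.48
tool_pos: [414.9, 99.0, 151.6]
eef_rot: [-0.067, 3.141, 0.001]
ft_force: [0.4, 0.3, 0.5]
opening: 40.0
finger_force: 0.0
```

```bash
python3 - <<'E'
from h import *
c=snap('wrist','w1'); print(monitor.observe()['tool_pos'],proj(c,(415,97.5,84)),proj(c,monitor.observe()['tool_pos']),shift((415,97.5,66),92.5))
E
```

```text
[414.9   99.04 151.62] [313.   260.24] [316.49 320.21] [ 0.   -0.16  8.56 -0.01]
```

View pics/w1.png

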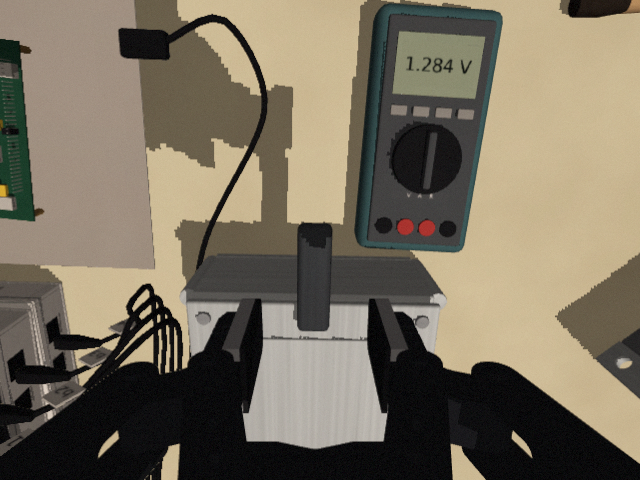

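The wrist view shows the tab centred between the fingers, at column 314 and rows 225–330, with the lid edge at row 297. I'll descend and pinch.

>>> drive_tool(commands=[[0.3,-0.1,4,0,4],[0.3,-0.1,8.8,0,4],[0.3,-0.1,8.8,0,4],[0.3,-0.1,8.8,0,1],[0.3,-0.1,8.8,0,1],[0.3,-0.1,8.8,0,1],[0.3,-0.1,8.8,0,1],[0.3,-0.1,8.8,0,1]], newtons=30)

```text
t: 2.52
tool_pos: [413.5, 98.6, 65.6]
eef_rot: [-0.063, 3.137, 0.006]
ft_force: [-0.8, 5.5, -0.8]
opening: 17.8
finger_force: 31.7
```

```bash
python3 - <<'E'
from h import *
s=monitor.observe(); p=s['tool_pos'];print(p,s['opening'],s['finger_force'],s['ft_force'])
g=20.; H=np.array([608.,73.]); r=np.array([p[0]-H[0],p[2]+g-H[1]]); print(np.hypot(*r)); a0=np.arctan2(r[1],-r[0]);print(a0)
M=R.from_rotvec(s['eef_rot']).as_matrix(); rr=np.hypot(*r)
for k in range(1,33):
    a=a0+(1.78-a0)*k/32  # aim past stop later trimmed
    P=np.array([H[0]-rr*np.cos(a),p[1]-(H[0]-rr*np.cos(a)-p[0])*-0.04,H[1]+rr*np.sin(a)-g])
    print(k,round(a,2),M.T@(P-p)/10)
E
```

```text
[413.53  98.56  65.62] 17.806967560282782 31.745020151138306 [-0.82  5.55 -0.8 ]
194.88059613011922
0.0647912630205137
1 0.12 [-0.1   0.   -1.04]
2 0.17 [-0.25  0.01 -2.07]
3 0.23 [-0.46  0.01 -3.1 ]
4 0.28 [-0.73  0.02 -4.11]
5 0.33 [-1.05  0.02 -5.1 ]
6 0.39 [-1.42  0.02 -6.08]
7 0.44 [-1.84  0.03 -7.03]
8 0.49 [-2.32  0.03 -7.96]
9 0.55 [-2.84  0.04 -8.87]
10 0.6 [-3.41  0.04 -9.74]
11 0.65 [ -4.03   0.04 -10.59]
12 0.71 [ -4.69   0.05 -11.39]
13 0.76 [ -5.39   0.05 -12.17]
14 0.82 [ -6.14   0.05 -12.9 ]
15 0.87 [ -6.92   0.06 -13.59]
16 0.92 [ -7.74   0.06 -14.24]
17 0.98 [ -8.59   0.06 -14.85]
18 1.03 [ -9.47   0.06 -15.41]
19 1.08 [-10.38   0.06 -15.92]
20 1.14 [-11.32   0.07 -16.38]
21 1.19 [-12.28   0.07 -16.79]
22 1.24 [-13.27   0.07 -17.15]
23 1.3 [-14.27   0.07 -17.45]
24 1.35 [-15.28   0.07 -17.7 ]
25 1.4 [-16.31   0.07 -17.9 ]
26 1.46 [-17.34   0.07 -18.04]
27 1.51 [-18.38   0.07 -18.12]
28 1.57 [-19.43   0.07 -18.15]
29 1.62 [-20.47   0.07 -18.13]
30 1.67 [-21.52   0.07 -18.04]
31 1.73 [-22.55   0.07 -17.91]
32 1.78 [-23.58   0.07 -17.71]
```

>>> drive_tool(commands=[[-0.1,0.1,-1,0,1],[-0.25,0.1,-2.1,0,1],[-0.45,0.1,-3.1,0,1],[-0.75,0.1,-4.1,0,1],[-1.05,0.1,-5.1,0,1],[-1.4,0.1,-6.1,0,1],[-1.85,0.1,-7,0,1],[-2.3,0.1,-8,0,1]])

```text
t: 3.52
tool_pos: [435.2, 99.1, 143.9]
eef_rot: [0.063, -3.14, -0.002]
ft_force: [1.6, 5.3, -4.6]
opening: 17.3
finger_force: 31.9
```

>>> drive_tool(commands=[[-1.1,0,-1.8,0,1],[-2.4,0,-3.4,0,1],[-3.8,0,-4.95,0,1],[-5.4,0,-6.25,0,1],[-7.15,0,-7.4,0,1],[-9,0,-8.4,0,1],[-10.95,0,-9.2,0,1],[-12.95,0,-9.75,0,1]])

```text
t: 4.53
tool_pos: [563.8, 102.1, 241.5]
eef_rot: [0.062, -3.137, 0.006]
ft_force: [-2.7, -1.4, -3.0]
opening: 17.8
finger_force: 36.1
```

>>> drive_tool(commands=[[-1.05,0,-0.2,0,1],[-2.1,0,-0.35,0,1],[-3.1,0,-0.4,0,1],[-4.2,0,-0.45,0,1],[-5.2,0,-0.4,0,1],[-6.2,0,-0.35,0,1],[-7.3,0,-0.2,0,1],[-7.5,0,-0.2,0,1]])

```text
t: 5.52
tool_pos: [639.6, 103.9, 243.3]
eef_rot: [0.059, -3.14, 0.007]
ft_force: [-3.7, -6.4, 0.4]
opening: 17.8
finger_force: 37.6
```

>>> drive_tool(commands=[[-0.2,0,0.1,0,1],[-0.4,0,0.1,0,1]])

```text
t: 5.78
tool_pos: [643.3, 104.1, 242.7]
eef_rot: [0.059, -3.14, 0.007]
ft_force: [-3.5, -6.8, 0.2]
opening: 17.6
finger_force: 37.5
```

>>> drive_tool(commands=[[-0.3,0,0.05,0,1],[-0.6,0,0.1,0,1],[-0.8,0,0.15,0,1],[-0.8,0,0.15,0,1]])

```text
t: 6.28
tool_pos: [644.3, 104.1, 242.3]
eef_rot: [0.059, -3.124, 0.009]
ft_force: [-25.5, -7.8, 7.7]
opening: 17.5
finger_force: 38.3
```

Force jumped to -25 N, so the lid is at its stop. I'll relax, release and rise.

>>> drive_tool(commands=[[0.5,0,-0.1,0,1],[0.5,0,-0.1,0,4],[0.5,0,-0.1,0,4],[0.5,0,-0.1,0,4],[0.5,0,-4,0,4],[0.5,0,-8.5,0,4],[0.5,0,-8.5,0,4],[0.5,0,-8.5,0,4]])

```text
t: 7.28
tool_pos: [646.8, 107.2, 325.0]
eef_rot: [-0.063, 3.141, 0.0]
ft_force: [-1.2, -0.2, -0.8]
opening: 40.0
finger_force: 0.0
```

```bash
python3 - <<'E'
from h import *
print(monitor.observe()['tool_pos'])
u=np.array([-.70,-.72]);u/=np.linalg.norm(u)
base=np.array([485.4,366.6]); g=base-u*38
print(g,shift((*g,190),135.8))
# waypoint: lift, then retreat -x first past lid
E
```

```text
[646.78 107.22 325.01]
[511.89 393.85] [12.32 29.18 13.5  -4.35]
```

>>> drive_tool(commands=[[2,6,0,-0.5,8],[4,12,0,-1.5,8],[6.5,17,0,-2.5,8],[9,22,2,-3.5,8],[12.3,29.2,6,-4.4,8],[12.3,29.2,9,-4.4,8],[12.3,29.2,9,-4.4,8],[12.3,29.2,9,-4.4,8]])

```text
t: 8.28
tool_pos: [512.5, 393.2, 235.4]
eef_rot: [1.234, -2.889, 0.001]
ft_force: [-0.8, -0.1, 0.7]
opening: 79.7
finger_force: 0.0
```

```bash
python3 - <<'E'
from h import *
c=snap('wrist','w2'); s=snap('scene','s2'); t=snap('top','t2');print(monitor.observe()['tool_pos'])
im=np.hstack([cv2.resize(c['pixels'],(400,300),interpolation=cv2.INTER_AREA),cv2.resize(t['pixels'][170:335,330:550],(400,300),interpolation=cv2.INTER_CUBIC)])
im=np.vstack([im,np.hstack([cv2.resize(s['pixels'][120:345,250:550],(400,300),interpolation=cv2.INTER_CUBIC),cv2.resize(c['pixels'][200:440,160:480],(400,300))])])
cv2.imwrite('pics/c2.png',im[:,:,::-1])
E
```

```text
[513.58 393.11 237.85]
```

View pics/c2.png

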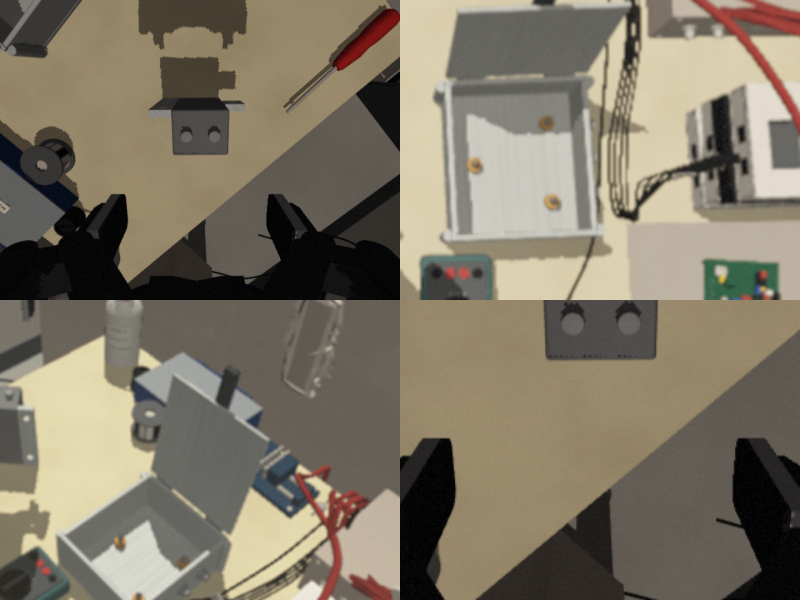

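```bash
python3 - <<'E'
from h import *
c=load('w2')
a=plane(c,276,245.6,120);b=plane(c,365.6,245.6,120);print(a,b,np.linalg.norm(a-b))
v=(a-b)[:2];v/=np.linalg.norm(v);print('ydir deg',np.degrees(np.arctan2(v[1],v[0]))%180)
m=(a+b)[:2]/2; print('rib mid',m)
# flange hole-side back edges
f1=plane(c,149*1.6,111*1.6,120);print('flange -y? outer',f1)
u=np.array([-.70,-.72]);u/=np.linalg.norm(u);base=np.array([485.4,366.6]);print('base to rib edge along -u',(base-m)@u, (base-m)@np.array([-u[1],u[0]]))
# studs
for f in('t2','s2'):
    c=load(f);hsv=cv2.cvtColor(c['pixels'],cv2.COLOR_RGB2HSV)
    k=cv2.inRange(hsv,(8,110,90),(25,255,255));n,l,st,ce=cv2.connectedComponentsWithStats(k)
    for i in range(1,n):
        if st[i,4]>8 and 300<ce[i][0]<470:print(f,ce[i],st[i],plane(c,*ce[i],16))
E
```

```text
[535.44 380.92 120.  ] [493.   421.54 120.  ] 58.73849714826216
ydir deg 136.25952384091192
rib mid [514.22 401.23]
flange -y? outer [520.7  333.34 120.  ]
base to rib edge along -u 44.921211782996316 3.4734078797250194
t2 [409.5 238.3] [407 235   7   6  20] [563.    65.58  16.  ]
t2 [369.86 261.1 ] [367 258   7   6  21] [519.73 143.85  16.  ]
t2 [412.24 281.33] [410 278   7   7  21] [479.51  63.89  16.  ]
s2 [339.32 301.91] [336 298   8   8  34] [518.93 137.78  16.  ]
s2 [385.75 318.  ] [384 315   5   6  16] [560.48  60.31  16.  ]
s2 [352.77 344.69] [350 342   8   7  26] [479.87  57.98  16.  ]
s2 [390.2  455.67] [388 454   6   4  15] [ 401.14 -111.27   16.  ]
s2 [366.25 473.05] [364 471   5   5  20] [ 357.76 -106.85   16.  ]
```

```bash
python3 - <<'E'
from h import *
print(shift((508.5,395,75),136.2)); s=monitor.observe();print(s['tool_pos'],R.from_rotvec(s['eef_rot']).as_matrix())
a,b=load('t2'),load('s2')
for p,q in [((409.5,238.3),(385.75,318)),((369.86,261.1),(339.32,301.91)),((412.24,281.33),(352.77,344.69))]:print(*two(a,p,b,q))
E
```

```text
[ 0.28  0.52 16.28 -0.  ]
[513.58 393.11 237.85] [[-0.69 -0.72  0.  ]
 [-0.72  0.69  0.  ]
 [-0.   -0.   -1.  ]]
[564.7   63.68   7.27] 0.7494880462281946
[521.7  142.3    7.65] 2.441997065554409
[481.44  61.49   8.47] 3.3521536135008847
```

>>> drive_tool(commands=[[0.3,0.5,4,0,8.5],[0.3,0.5,9,0,8.5],[0.3,0.5,13,0,8.5],[0.3,0.5,16.3,0,8.5],[0.3,0.5,16.3,0,8.5],[0.3,0.5,16.3,0,7],[0.3,0.5,16.3,0,6.4],[0.3,0.5,16.3,0,6.4]], newtons=20)

```text
t: 9.43
tool_pos: [507.2, 395.7, 74.4]
eef_rot: [-1.234, 2.886, 0.001]
ft_force: [-0.1, 0.2, -1.4]
opening: 63.9
finger_force: 0.0
```

>>> drive_tool(commands=[[0,0,0,0,6],[0,0,0,0,5.7],[0,0,0,0,5.5],[0,0,0,0,5.5],[0,0,0,0,5.5]], newtons=20)

```text
t: 10.05
tool_pos: [507.5, 395.1, 73.7]
eef_rot: [-1.234, 2.886, -0.001]
ft_force: [3.3, -2.1, 5.1]
opening: 57.9
finger_force: 22.1
```

```bash
python3 - <<'E'
from h import *
c=snap('scene','s3');snap('top','t3')
s=monitor.observe();print(s['tool_pos'],s['opening'],s['finger_force'],s['ft_force'],shift((508.5,395,75),136.2))
cv2.imwrite('pics/c3.png',cv2.resize(c['pixels'][100:300,150:400],(800,600)[:2],interpolation=cv2.INTER_CUBIC)[:,:,::-1])
z0=s['tool_pos'][2]+23
for i,th in enumerate(np.linspace(0,90,25)):
    t=np.radians(th);print(i,th,np.r_[(-38*np.cos(t)+z0*np.sin(t)+38)/10, -(z0*np.cos(t)+38*np.sin(t)-z0)/10])
E
```

```text
[507.47 395.08  73.67] 57.69525640327326 22.067665457725525 [ 2.72 -2.39  4.64] [-0.07 -0.08 -0.13  0.01]
0 0.0 [ 0. -0.]
1 3.75 [ 0.64 -0.23]
2 7.5 [ 1.29 -0.41]
3 11.25 [ 1.96 -0.56]
4 15.0 [ 2.63 -0.65]
5 18.75 [ 3.31 -0.71]
6 22.5 [ 3.99 -0.72]
7 26.25 [ 4.67 -0.68]
8 30.0 [ 5.34 -0.6 ]
9 33.75 [ 6.01 -0.48]
10 37.5 [ 6.67 -0.32]
11 41.25 [ 7.32 -0.11]
12 45.0 [7.95 0.14]
13 48.75 [8.56 0.44]
14 52.5 [9.16 0.77]
15 56.25 [9.73 1.14]
16 60.0 [10.27  1.54]
17 63.75 [10.79  1.98]
18 67.5 [11.28  2.46]
19 71.25 [11.73  2.96]
20 75.0 [12.15  3.49]
21 78.75 [12.54  4.05]
22 82.5 [12.89  4.64]
23 86.25 [13.2   5.24]
24 90.0 [13.47  5.87]
```

View pics/c3.png

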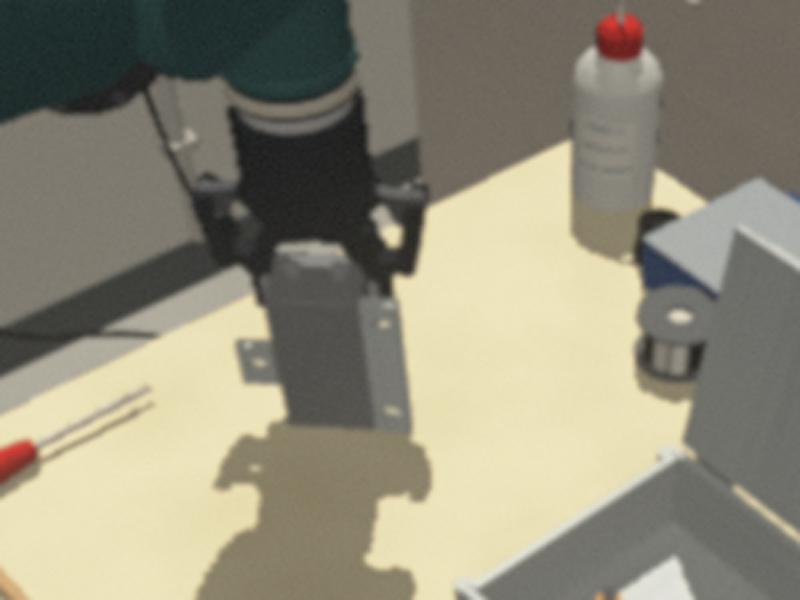

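The module is gripped squarely across its width near the top. I'll start tipping it.

>>> drive_tool(commands=[[0.65,0,-0.2,0,5.5],[1.3,0,-0.4,0,5.5],[1.95,0,-0.5,0,5.5],[2.65,0,-0.6,0,5.5],[3.3,0,-0.65,0,5.5],[4,0,-0.65,0,5.5],[4.7,0,-0.6,0,5.5],[5.35,0,-0.5,0,5.5]])

```text
t: 11.15
tool_pos: [469.0, 356.2, 77.4]
eef_rot: [-1.235, 2.889, 0.0]
ft_force: [-0.8, 0.3, -3.6]
opening: 58.0
finger_force: 22.5
```

```bash
python3 - <<'E'
from h import *
c=snap('scene','s4');s=monitor.observe();print(s['tool_pos'],s['opening'],s['finger_force'],s['ft_force'])
cv2.imwrite('pics/c4.png',cv2.resize(c['pixels'][120:300,150:390],(640,480),interpolation=cv2.INTER_CUBIC)[:,:,::-1])
E
```

```text
[468.27 355.55  77.05] 57.768660067823966 22.602091133594513 [ 0.07  0.07 -3.49]
```

View pics/c4.png

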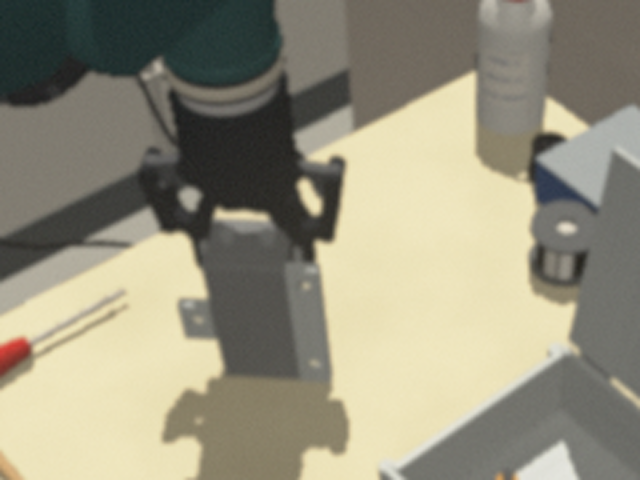

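The module was lifted almost unrotated: 3.5 N is carried and the tilt is only a few degrees. The pad friction holds it, so I'll try loosening the fingers slightly to let gravity turn it.

>>> drive_tool(commands=[[0,0,0,0,5.77],[0,0,0,0,5.77]], newtons=20)

```text
t: 11.45
tool_pos: [469.5, 356.7, 77.4]
eef_rot: [-1.235, 2.888, 0.0]
ft_force: [-0.2, 0.4, -4.1]
opening: 58.2
finger_force: 22.5
```

>>> drive_tool(commands=[[0,0,0,0,5.79]])

```text
t: 11.58
tool_pos: [469.5, 356.7, 77.4]
eef_rot: [-1.235, 2.888, 0.0]
ft_force: [-0.5, 1.0, -4.2]
opening: 58.0
finger_force: 13.0
```

>>> drive_tool(commands=[[0,0,0,0,5.8]])

```text
t: 11.7
tool_pos: [469.6, 356.6, 77.5]
eef_rot: [-1.235, 2.888, -0.0]
ft_force: [0.5, 0.5, -1.0]
opening: 58.2
finger_force: 1.4
```

```bash
python3 - <<'E'
from h import *
c=snap('scene','s5');s=monitor.observe();print(s['tool_pos'],s['opening'],s['finger_force'],s['ft_force'])
cv2.imwrite('pics/c5.png',cv2.resize(c['pixels'][150:300,180:380],(640,480),interpolation=cv2.INTER_CUBIC)[:,:,::-1])
E
```

```text
[469.76 356.71  77.79] 57.83653973262295 1.2433270364999771 [-0.08 -0.06 -1.09]
```

View pics/c5.png

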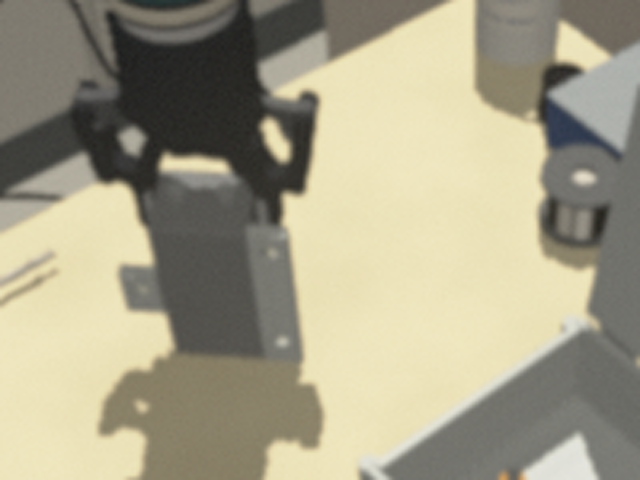

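```bash
cat >> h.py <<'E'
from scipy.optimize import least_squares
def tilt(c,pix,zs=(102,18,60),ys=(-40,-40,40),yh=136.2):
    yd=np.array([np.cos(np.radians(yh)),np.sin(np.radians(yh)),0]);u=np.array([-yd[1],yd[0],0]);k=np.array([0,0,1.])
    f=lambda q:np.concatenate([proj(c,np.array([q[0],q[1],0])+yd*y+z*(np.sin(q[2])*u+np.cos(q[2])*k))-p for p,z,y in zip(pix,zs,ys)])
    r=least_squares(f,[485,366,0.]);return r.x,r.cost
E
python3 - <<'E'
from h import *
c=load('s5');S=lambda x,y:(180+x/3.2,150+y/3.2)
print(tilt(c,[S(273,254),S(282,342),S(142,289)]))
c=load('s3');S=lambda x,y:(150+x/3.2,100+y/3.0)
print(tilt(c,[S(384,324),S(393,411),S(261,362)]))
E
```

```text
(array([450.38, 332.37,   0.04]), np.float64(0.7229950636401286))
(array([487.28, 368.25,   0.01]), np.float64(0.014090263284304133))
```

>>> drive_tool(commands=[[0,0,0,0,5.795],[0.45,0,-0.1,0,5.795],[0.9,0,-0.2,0,5.795],[1.35,0,-0.3,0,5.795],[1.8,0,-0.4,0,5.795]])

```text
t: 12.38
tool_pos: [456.8, 343.2, 81.7]
eef_rot: [-1.235, 2.888, -0.0]
ft_force: [0.5, 0.2, -1.5]
opening: 58.0
finger_force: 2.2
```

```bash
cat > look.py <<'E'
from h import *
import sys
c=snap('scene',sys.argv[1]);s=monitor.observe();print(s['t'],s['tool_pos'],s['opening'],s['finger_force'],s['ft_force'])
# flange holes: bright spots (bench seen through) -- cream-coloured small blobs enclosed in grey
hsv=cv2.cvtColor(c['pixels'],cv2.COLOR_RGB2HSV);k=cv2.inRange(hsv,(12,25,120),(35,255,255))
n,l,st,ce=cv2.connectedComponentsWithStats(k,connectivity=4)
print([(np.round(ce[i],1).tolist(),int(st[i,4])) for i in range(1,n) if 2<=st[i,4]<60 and 180<ce[i][0]<330 and 180<ce[i][1]<330])
if len(sys.argv)>2: cv2.imwrite('pics/'+sys.argv[1]+'c.png',cv2.resize(c['pixels'][150:300,150:350],(640,480),interpolation=cv2.INTER_CUBIC)[:,:,::-1])
E
python3 look.py s6
```

```text
12.425 [456.46 342.87  81.76] 58.06259731034973 2.3226535320281982 [ 0.8  -0.1  -0.08]
[]
```

```bash
cat > look.py <<'E'
from h import *
import sys
def holes(c,guess):
    g=cv2.cvtColor(c['pixels'],cv2.COLOR_RGB2GRAY); th=cv2.morphologyEx(g,cv2.MORPH_TOPHAT,cv2.getStructuringElement(cv2.MORPH_ELLIPSE,(9,9))).astype(float)
    o=[]
    for (u,v) in guess:
        x,y=int(round(u)),int(round(v)); w=th[y-7:y+8,x-7:x+8].copy(); j,i=np.unravel_index(w.argmax(),w.shape); 
        x,y=x-7+i,y-7+j; w=th[y-2:y+3,x-2:x+3]; Y,X=np.mgrid[-2:3,-2:3]; o.append((x+(w*X).sum()/w.sum(),y+(w*Y).sum()/w.sum(),w.max()))
    return np.array(o)
def fit(c,e,th):
    yh=136.2;yd=np.array([np.cos(np.radians(yh)),np.sin(np.radians(yh)),0]);u=np.array([-yd[1],yd[0],0]);k=np.array([0,0,1.])
    G=[proj(c,np.array([*e,0])+yd*y+z*(np.sin(th)*u+np.cos(th)*k)) for z,y in zip((102,18,60),(-40,-40,40))]
    o=holes(c,G);print(o);return tilt(c,o[:,:2])
if __name__=='__main__':
    n,ex,ey,th=sys.argv[1],*map(float,sys.argv[2:5])
    c=snap('scene',n);s=monitor.observe();print(s['t'],s['tool_pos'],s['opening'],s['finger_force'],s['ft_force'])
    print(fit(c,(ex,ey),th))
    cv2.imwrite('pics/'+n+'c.png',cv2.resize(c['pixels'][150:300,150:350],(640,480),interpolation=cv2.INTER_CUBIC)[:,:,::-1])
E
python3 - <<'E'
from look import *
print(fit(load('s5'),(450,332),0.04))
for th in(0,.2):print(fit(load('s6'),(440,322),th))
E
```

```text
[[264.87 228.86  36.  ]
 [267.87 256.28  65.  ]
 [229.43 248.09  36.  ]]
(array([449.65, 326.4 ,   0.04]), np.float64(26.679916061880178))
[[263.76 237.27  43.  ]
 [267.18 258.26  81.  ]
 [222.27 245.27  44.  ]]
(array([449.01, 332.57,   0.2 ]), np.float64(1.5045082215243428))
[[263.76 237.27  43.  ]
 [267.18 258.26  81.  ]
 [222.27 245.27  44.  ]]
(array([449.01, 332.57,   0.2 ]), np.float64(1.5045082215243428))
```

Tilt is now 0.20 rad with the pivot edge staying put, so I'll continue along the arc with light grip.

>>> drive_tool(commands=[[0.6,0,-0.1,0,5.793],[1.2,0,-0.13,0,5.79],[1.8,0,-0.13,0,5.79],[2.35,0,-0.12,0,5.79],[2.9,0,-0.05,0,5.785],[3.45,0,0,0,5.785]])

```text
t: 13.18
tool_pos: [432.6, 318.2, 81.0]
eef_rot: [1.235, -2.888, -0.0]
ft_force: [1.3, 0.1, -2.3]
opening: 58.2
finger_force: 5.8
```

```bash
python3 look.py s7 449 332 0.5
```

```text
13.225 [432.05 317.76  80.93] 58.0332281557629 5.954713001847267 [-1.1  -0.88  0.4 ]
[[254.91 249.06  42.  ]
 [267.09 268.09  80.  ]
 [229.35 257.18  31.  ]]
(array([436.4 , 315.22,   0.28]), np.float64(49.869143171135086))
```

```bash
python3 - <<'E'
from look import *
import io,contextlib
c=load('s7');best=[]
for th in np.arange(0,.8,.08):
  for d in (0,8,16,24,32):
    e=(449-.69*d,332.5-.72*d)
    with contextlib.redirect_stdout(io.StringIO()): r=fit(c,e,th)
    best.append((r[1],*r[0]))
best.sort();print(np.array(best[:6]))
E
```

```text
[[  6.08 437.51 318.15   0.3 ]
 [  9.46 441.13 327.13  -0.02]
 [ 12.92 447.85 318.18   0.66]
 [ 16.26 433.96 321.     0.27]
 [ 16.26 433.96 321.     0.27]
 [ 16.26 433.96 321.     0.27]]
```

View pics/s7c.png

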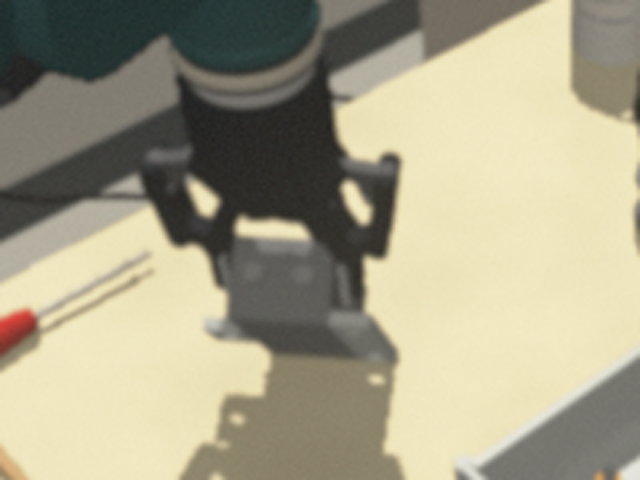

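```bash
cat >> h.py <<'E'
def pose(c,pts,yh=136.2,x0=(445,330,.7)):
    """pts: (pixel, module xyz); pivot edge (x=-24,z=0) on bench at e, tilt th"""
    yd=np.array([np.cos(np.radians(yh)),np.sin(np.radians(yh)),0]);u=np.array([-yd[1],yd[0],0]);k=np.array([0,0,1.])
    def W(q,m):
        s,co=np.sin(q[2]),np.cos(q[2]); return np.array([q[0],q[1],0])+yd*m[1]+(m[0]+24)*(-co*u+s*k)+m[2]*(s*u+co*k)
    f=lambda q:np.concatenate([proj(c,W(q,m))-p for p,m in pts])
    r=least_squares(f,x0);return r.x,np.round(r.fun,1)
E
python3 - <<'E'
from h import *
S=lambda x,y:(150+x/3.2,150+y/3.2)
pts=[(S(396,358),(-24,-52,0)),(S(333,320),(-16,-29,120)),(S(231,318),(-16,29,120)),(S(235,238),(24,29,120)),(S(328,240),(24,-29,120))]
print(pose(load('s7'),pts))
E
```

```text
(array([451.35, 334.71,   0.57]), array([ 0.9, -0.3, -1. , -0.5, -1.6, -2. , -0.7,  0.7,  2.5,  2. ]))
```

Fit: tilt 0.57 rad with the pivot unmoved. The picture shows the socket face at crop (283,275) turning up as intended. Continuing.

>>> drive_tool(commands=[[0.55,0,0.12,0,5.78],[1.1,0,0.25,0,5.78],[1.65,0,0.42,0,5.78],[2.2,0,0.62,0,5.78],[2.7,0,0.85,0,5.78],[3.2,0,1.1,0,5.78],[3.7,0,1.35,0,5.78],[4.2,0,1.65,0,5.78]])

```text
t: 14.22
tool_pos: [403.7, 288.0, 64.5]
eef_rot: [1.235, -2.889, -0.0]
ft_force: [0.2, 0.4, -1.0]
opening: 58.2
finger_force: 7.5
```

>>> drive_tool(commands=[[0.45,0,0.33,0,5.78],[0.9,0,0.67,0,5.78],[1.35,0,1.05,0,5.78],[1.75,0,1.43,0,5.78],[2.1,0,1.85,0,5.78],[2.5,0,2.28,0,5.78],[2.85,0,2.75,0,5.78],[3.15,0,3.2,0,5.78]])

```text
t: 15.22
tool_pos: [382.0, 265.2, 32.5]
eef_rot: [1.235, -2.888, -0.0]
ft_force: [0.4, 1.1, -0.4]
opening: 57.9
finger_force: 7.4
```

>>> drive_tool(commands=[[0.2,0,0.33,0,5.78],[0.4,0,0.66,0,5.78],[0.55,0,0.98,0,5.78],[0.75,0,1.3,0,5.78],[0.9,0,1.6,0,5.78],[1,0,1.85,0,5.78],[1,0,1.85,0,5.79]])

```text
t: 16.1
tool_pos: [375.1, 258.0, 14.0]
eef_rot: [1.235, -2.888, 0.0]
ft_force: [0.3, 0.8, -3.2]
opening: 58.0
finger_force: 7.0
```

```bash
python3 - <<'E'
from h import *
snap('scene','s8');c=snap('wrist','w8');s=monitor.observe();print(s['tool_pos'],s['opening'],s['finger_force'],s['ft_force'])
E
```

```text
[375.11 257.94  14.08] 57.883543450126524 7.017709985375404 [ 0.21  0.55 -3.45]
```

>>> drive_tool(commands=[[0,0,0,0,5.795],[0,0,0,0,5.8],[0,0,0,0,5.805],[0,0,0,0,5.81],[0,0,0,0,5.82],[0,0,0,0,5.84]])

```text
t: 16.95
tool_pos: [375.5, 258.2, 14.4]
eef_rot: [-1.235, 2.888, -0.0]
ft_force: [0.4, -1.0, 0.0]
opening: 58.5
finger_force: 0.0
```

>>> drive_tool(commands=[[0,0,0,0,5.9],[0,0,0,0,6.1],[0,0,0,0,6.5],[0,0,0,0,7],[0,0,-3,0,7.5],[0,0,-8,0,7.5],[0,0,-14,0,7.5],[0,0,-16,0,7.5]])

```text
t: 17.95
tool_pos: [377.2, 259.2, 179.2]
eef_rot: [-1.232, 2.881, 0.001]
ft_force: [0.1, -0.2, 0.2]
opening: 74.8
finger_force: 0.0
```

```bash
python3 - <<'E'
from h import *
s=snap('scene','s9');c=snap('wrist','w9');t=snap('top','t9');print(monitor.observe()['tool_pos'])
R_=lambda im,a,b,w,h:cv2.resize(im[b:b+h,a:a+w],(400,300),interpolation=cv2.INTER_CUBIC)
im=np.vstack([np.hstack([cv2.resize(c['pixels'],(400,300),interpolation=cv2.INTER_AREA),R_(t['pixels'],200,235,160,120)]),np.hstack([R_(s['pixels'],150,200,160,120),R_(c['pixels'],200,40,240,180)])])
cv2.imwrite('pics/c9.png',im[:,:,::-1])
E
```

```text
[375.93 258.49 175.38]
```

View pics/c9.png

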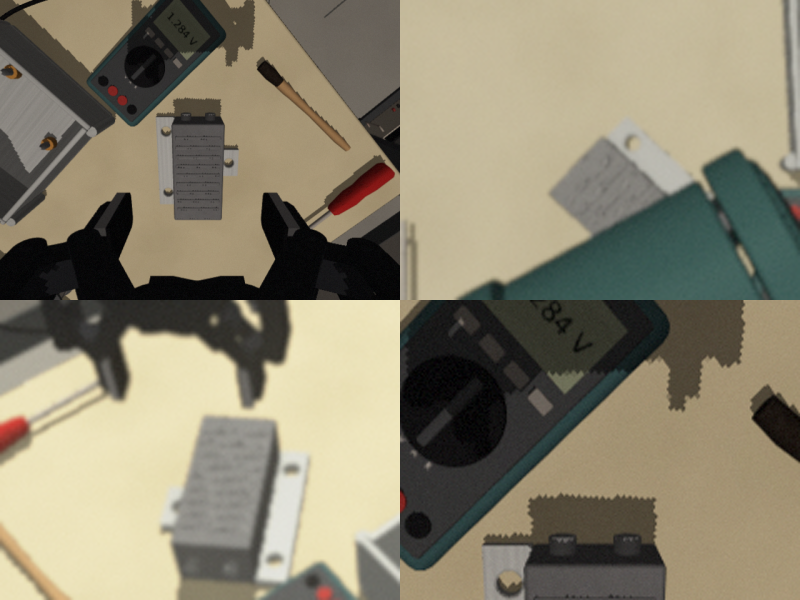

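The picture shows the module flat on its base. In wrist full-frame pixels, its holes are near (267,214), (267,307) and (370,259). I'll measure these, then regrip.

```bash
python3 - <<'E'
from h import *
c=load('w9');hsv=cv2.cvtColor(cv2.GaussianBlur(c['pixels'],(3,3),0),cv2.COLOR_RGB2HSV)
P=[]
for u,v in[(267,214),(267,307),(370,259)]:
    w=hsv[v-14:v+15,u-14:u+15]; k=((w[:,:,1]>55)).astype(np.uint8)
    n,l,st,ce=cv2.connectedComponentsWithStats(k,connectivity=4)
    L=[(ce[i]+[u-14,v-14],int(st[i,4]),st[i,:4]) for i in range(1,n) if 15<st[i,4]]
    print([(np.round(a,1),b,s.tolist()) for a,b,s in L])
    i=min(range(len(L)),key=lambda i:np.hypot(*(L[i][0]-[u,v])));P.append(plane(c,*L[i][0],6)[:2])
P=np.array(P);print(P,np.linalg.norm(P[0]-P[1]),np.linalg.norm((P[0]+P[1])/2-P[2]))
for q in[(267,214),(267,307),(370,259)]:print(plane(c,*q,6))
E
```

```text
[(array([265.7, 208.6]), 134, [6, 3, 14, 12])]
[(array([253.4, 309.1]), 47, [0, 0, 2, 29]), (array([269.3, 304.9]), 80, [11, 8, 12, 9])]
[(array([382.7, 260. ]), 101, [25, 0, 4, 29]), (array([365.2, 258.6]), 104, [3, 9, 13, 10])]
[[403.81 231.02]
 [461.41 291.37]
 [375.1  316.14]] 83.42645889680973 79.53567838400465
[406.21 234.77   6.  ]
[464.22 291.41   6.  ]
[372.51 319.04   6.  ]
```

```bash
python3 - <<'E'
from h import *
print(shift((403.9,288.7,17),136.3))
E
```

```text
[-4.07  0.08 15.85  0.  ]
```

>>> drive_tool(commands=[[-4.1,0.1,3,0,8.2],[-4.1,0.1,8,0,8.2],[-4.1,0.1,12.5,0,8.2],[-4.1,0.1,15.9,0,8.2],[-4.1,0.1,15.9,0,8.2],[-4.1,0.1,15.9,0,7],[-4.1,0.1,15.9,0,6],[-4.1,0.1,15.9,0,5.5]], newtons=40)

```text
t: 19.1
tool_pos: [404.5, 289.2, 17.5]
eef_rot: [-1.233, 2.885, 0.0]
ft_force: [0.1, 0.2, 3.8]
opening: 57.5
finger_force: 46.3
```

>>> drive_tool(commands=[[0,0,0,0,5.5],[0,0,0,0,5.5],[0,0,-3,0,5.5],[0,0,-8,0,5.5],[0,0,-12,0,5.5],[0,0,-15,0,5.5],[0,0,-15,0,5.5],[0,0,-15,0,5.5]])

```text
t: 20.1
tool_pos: [401.8, 287.9, 163.0]
eef_rot: [1.234, -2.885, 0.0]
ft_force: [-0.6, 0.2, -4.4]
opening: 57.3
finger_force: 45.6
```

```bash
python3 - <<'E'
from h import *
s=monitor.observe();print(s['t'],s['tool_pos'],s['opening'],s['finger_force'],s['ft_force'])
# go so the wrist camera sees the box: camera sits toward tool +x; report camera offset in tool frame
c=snap('wrist','w10');M=R.from_rotvec(s['eef_rot']).as_matrix();T=np.array(c['world_from_camera'])
print('cam in tool',M.T@(T[:3,3]-s['tool_pos']),'axis',M.T@-T[:3,2])
# box yaw from studs (t2 & s2 rays)
for f,P in(('t2',[(409.5,238.3),(369.86,261.1),(412.24,281.33)]),('s2',[(385.75,318),(339.32,301.91),(352.77,344.69)])):
    cc=load(f);Q=[plane(cc,*p,22)[:2] for p in P];m=(Q[0]+Q[2])/2;print(f,Q,'centre',(m+Q[1])/2,'yaw',np.degrees(np.arctan2(*(Q[0]-Q[2])[::-1])),np.degrees(np.arctan2(*(Q[1]-m)[::-1]))-90,np.linalg.norm(Q[0]-Q[2]),np.linalg.norm(Q[1]-m))
E
```

```text
20.1 [401.79 287.9  163.03] 57.33171570698161 45.625362396240234 [-0.65  0.16 -4.44]
cam in tool [  76.52    0.04 -143.14] axis [-0.29  0.    0.96]
t2 [array([562.05,  66.75]), array([519.06, 144.5 ]), array([479.12,  65.06])] centre [519.82 105.2 ] yaw 1.1647046048382428 1.1126426139096992 82.95129337574885 78.60527196105635
s2 [array([557.34,  58.11]), array([516.14, 134.94]), array([477.41,  55.8 ])] centre [516.75  95.95] yaw 1.6510589680451166 0.9092178475512469 79.96485602449813 77.98829242716366
```

```bash
python3 - <<'E'
from h import *
s=monitor.observe();M=R.from_rotvec(s['eef_rot']).as_matrix();c=load('w10');T=np.array(c['world_from_camera'])
p=s['tool_pos']
print('module in image');
for q in[(70,0,-40),(62,29,-32),(62,-29,-32),(60,52,15),(60,-52,15)]:print(q,proj(c,p+M@np.array(q)))
E_=np.eye(4);E_[:3,:3]=M.T@T[:3,:3];E_[:3,3]=M.T@(T[:3,3]-p)
def cand(P,h):
    a=np.radians(h);y=np.array([np.cos(a),np.sin(a),0]);x=np.array([-y[1],y[0],0]);m=np.c_[x,y,[0,0,-1]]
    W=np.eye(4);W[:3,:3]=m;W[:3,3]=P;d=dict(c);d['world_from_camera']=W@E_;return d
for P,h in[((525,215,200),155),((510,200,200),150),((540,180,330),136),((500,190,200),136)]:
    d=cand(P,h);print(P,h,[proj(d,q).round() for q in[(481,62,31),(565,64,31),(522,142,31)]],shift(P,h))
E
```

```text
module in image
(70, 0, -40) [314.2  139.36]
(62, 29, -32) [422.62 168.2 ]
(62, -29, -32) [205.75 168.17]
(60, 52, 15) [452.02 157.32]
(60, -52, 15) [176.34 157.29]
(525, 215, 200) 155 [array([277., -16.]), array([169.,  46.]), array([276., 125.])] [ -3.25 -13.95  -3.78  -1.87]
(510, 200, 200) 150 [array([250.,  23.]), array([152.,  91.]), array([261., 157.])] [ -1.13 -13.9   -3.77  -1.37]
(540, 180, 330) 136 [array([274.,  59.]), array([218., 122.]), array([301., 148.])] [ -1.69 -17.43 -16.78   0.03]
(500, 190, 200) 136 [array([207.,  69.]), array([133., 155.]), array([250., 190.])] [  0.29 -13.87  -3.77   0.03]
```

```bash
cat > cand.py <<'E'
from h import *
s=monitor.observe();M=R.from_rotvec(s['eef_rot']).as_matrix();c=load('w10');T=np.array(c['world_from_camera']);p=np.array([401.79,287.9,163.03])
M=R.from_rotvec([1.234,-2.885,0]).as_matrix()
E_=np.eye(4);E_[:3,:3]=M.T@T[:3,:3];E_[:3,3]=M.T@(T[:3,3]-p)
def cand(P,h):
    a=np.radians(h);y=np.array([np.cos(a),np.sin(a),0]);x=np.array([-y[1],y[0],0]);m=np.c_[x,y,[0,0,-1]]
    W=np.eye(4);W[:3,:3]=m;W[:3,3]=P;d=dict(c);d['world_from_camera']=W@E_;return d
E
python3 - <<'E'
from cand import *
best=[]
for x in range(440,540,10):
  for y in range(150,260,10):
    for z in(200,230,260):
      for h in(136,145,152):
        d=cand((x,y,z),h);Q=np.array([proj(d,q) for q in[(481,62,31),(565,64,31),(522,142,31)]])
        f=min(min(min(q[0],q[1],640-q[0])-12, max(130-q[1],160-q[0])) for q in Q)
        best.append((f-z*.15,x,y,z,h,*Q.ravel().round()))
best.sort(reverse=True);print(np.array(best[:6]).round())
b=best[0];print(shift(b[1:4],b[4]))
E
```

```text
[[-16. 450. 250. 200. 136.  94.  56.  26. 145. 146. 180.]
 [-18. 440. 240. 200. 136.  96.  78.  30. 164. 148. 198.]
 [-19. 440. 250. 200. 145. 107.  30.  23. 106. 141. 162.]
 [-20. 440. 240. 200. 145. 117.  43.  33. 118. 150. 173.]
 [-22. 450. 250. 200. 145. 117.  20.  32.  98. 151. 154.]
 [-24. 440. 250. 200. 136.  85.  67.  18. 154. 138. 189.]]
[-0.6  -6.11 -3.76  0.03]
```

>>> drive_tool(commands=[[-0.6,-3,-2,0,5.5],[-0.6,-6.1,-3.8,0,5.5],[-0.6,-6.1,-3.8,0,5.5],[-0.6,-6.1,-3.8,0,5.5]])

```text
t: 20.65
tool_pos: [450.1, 250.5, 201.1]
eef_rot: [1.233, -2.885, -0.001]
ft_force: [-0.4, 0.2, -3.8]
opening: 57.5
finger_force: 45.6
```

```bash
cat > studs.py <<'E'
from h import *
def blobs(c,G,lo=(8,90,60)):
    hsv=cv2.cvtColor(c['pixels'],cv2.COLOR_RGB2HSV);k=cv2.inRange(hsv,lo,(25,255,255));k=cv2.morphologyEx(k,cv2.MORPH_CLOSE,np.ones((5,5)))
    n,l,st,ce=cv2.connectedComponentsWithStats(k);o=[]
    for g in G:
        L=[i for i in range(1,n) if st[i,4]>12];i=min(L,key=lambda i:np.hypot(*(ce[i]-g)));o.append(ce[i]);print(np.round(g),ce[i],st[i])
    return o
N=np.array([[-42,-40],[42,-40],[0,40.]])
def rigid(Q):
    a,b=N-N.mean(0),Q-Q.mean(0);th=np.arctan2((a[:,0]*b[:,1]-a[:,1]*b[:,0]).sum(),(a*b).sum());r=np.array([[np.cos(th),-np.sin(th)],[np.sin(th),np.cos(th)]])
    t=Q.mean(0)-r@N.mean(0);return t,np.degrees(th),(N@r.T+t-Q).round(1).tolist()
E
python3 - <<'E'
from studs import *
c=snap('wrist','w11');s=monitor.observe();print(s['t'],s['tool_pos'],s['ft_force'],s['opening'])
W=[(481,62,16),(565,64,16),(522,142,16)]
for n,f in(('w',c),('t',load('t2')),('s',load('s2'))):
    B=blobs(f,[proj(f,q) for q in W])
    for z in(6,12,18):print(n,z,rigid(np.array([plane(f,*b,z)[:2] for b in B])))
E
```

```text
20.7 [449.9  250.69 201.12] [ 0.41 -0.39 -4.29] 57.222389968811726
[105.  58.] [106.76  56.59] [ 92  44  27  24 354]
[ 39. 142.] [ 42.51 138.54] [ 28 129  26  21 336]
[153. 176.] [155.57 172.68] [143 163  24  21 290]
w 6 (array([522.8 ,  99.62]), np.float64(1.3059862945517142), [[0.3, 0.3], [-0.2, 0.1], [-0.1, -0.3]])
w 12 (array([520.58, 101.55]), np.float64(1.3059862945517), [[-0.4, -0.2], [0.5, -0.4], [-0.1, 0.6]])
w 18 (array([518.36, 103.48]), np.float64(1.3059862945517138), [[-1.2, -0.7], [1.3, -0.8], [-0.1, 1.6]])
[413. 281.] [413.23 280.55] [410 277   8   8  47]
[410. 237.] [410.18 237.34] [407 234   8   8  44]
[371. 260.] [370.42 260.5 ] [367 257   8   8  48]
t 6 (array([523.02, 101.27]), np.float64(1.5061903704845785), [[0.4, 0.2], [-0.4, 0.2], [-0.0, -0.4]])
t 12 (array([522.34, 102.27]), np.float64(1.506190370484596), [[0.2, 0.1], [-0.1, -0.0], [-0.0, -0.0]])
t 18 (array([521.66, 103.28]), np.float64(1.5061903704845896), [[-0.1, -0.1], [0.2, -0.2], [-0.0, 0.3]])
[352. 343.] [353.09 344.07] [350 341   8   8  44]
[386. 315.] [386.46 317.46] [384 314   8   7  28]
[339. 300.] [339.4  301.36] [336 298   8   8  50]
s 6 (array([525.43, 103.16]), np.float64(1.2970198572583045), [[-0.9, 0.1], [0.8, 0.2], [0.0, -0.2]])
s 12 (array([522.62, 100.74]), np.float64(1.2970198572582652), [[-1.2, -0.2], [1.2, -0.1], [0.0, 0.2]])
s 18 (array([519.81,  98.33]), np.float64(1.297019857258244), [[-1.5, -0.4], [1.5, -0.3], [0.0, 0.7]])
```

```bash
python3 - <<'E'
from h import *
print(shift((522.6,101.4,120),91.35))
E
```

```text
[  5.75 -15.59   8.1    4.5 ]
```

>>> drive_tool(commands=[[1,-3,0,1,5.5],[2.2,-6.5,0,2,5.5],[3.5,-10,0,3,5.5],[5,-13.5,0,4,5.5],[5.8,-15.6,0,4.5,5.5],[5.8,-15.6,4,4.5,5.5],[5.8,-15.6,8,4.5,5.5],[5.8,-15.6,8.1,4.5,5.5]])

```text
t: 21.7
tool_pos: [519.7, 101.4, 116.9]
eef_rot: [0.037, -3.129, 0.001]
ft_force: [-1.3, -0.1, -4.0]
opening: 57.3
finger_force: 45.4
```

>>> drive_tool(commands=[[0,0,0,0,5.5],[0,0,0,0,5.5]])

```text
t: 21.95
tool_pos: [525.3, 101.4, 124.8]
eef_rot: [-0.037, 3.137, 0.001]
ft_force: [-0.2, -0.2, -3.7]
opening: 57.0
finger_force: 45.5
```

```bash
python3 - <<'E'
from h import *
s=monitor.observe();print(s['t'],s['tool_pos'],s['ft_force'],s['opening'],shift((522.6,101.4,60),91.35))
t=snap('top','t12');c=snap('scene','s12')
# expected holes at flange top height
z=s['tool_pos'][2]-17+8;a=np.radians(91.35);y=np.array([np.cos(a),np.sin(a)]);x=np.array([-y[1],y[0]])
b=s['tool_pos'][:2]+.8*x
for n,im in(('t',t),('s',c)):
  g=cv2.cvtColor(im['pixels'],cv2.COLOR_RGB2HSV)
  for m in((42,-40),(-42,-40),(0,40)):
    P=np.r_[b+x*m[0]+y*m[1],z];q=proj(im,P).round().astype(int)
    print(n,m,P.round(1),q);print(g[q[1]-5:q[1]+6,q[0]-5:q[0]+6,2])
E
```

```text
21.95 [525.3  101.45 124.83] [-0.21 -0.17 -3.67] 56.99292899671393 [ 0.3  -0.    6.48 -0.  ]
t (42, -40) [483.5  60.4 115.8] [425 275]
[[101 100  99 100  98  98  98  99  99 100 100]
 [101  97  97  97  97  98  98  98  97  98  98]
 [100  98  97  98  98  98  99 100  99 100 100]
 [100  98  97 100  98 100  99  96 100 101  98]
 [100  96  97 100  98  99 100  99  97  97  97]
 [100  99 100 100  98  97  98  98 100 101  99]
 [103 100  99 100  99  97  98  98 101 100  98]
 [100 101  98  97  98  98 102  97  98  98  98]
 [ 97  97  96  98  97  99  98  99 100 102  98]
 [ 97  99  97  98  96  98 100  96  98 100  95]
 [ 94 101  98  99  99  98  99  98 101  99  97]]
t (-42, -40) [567.4  62.4 115.8] [422 227]
[[ 97  98  99  96  97  98  98  99  95  84  69]
 [ 97  96  98  99  98  99  97  97  95  85  71]
 [ 96  99  98  96  97  95  98  99  97  89  72]
 [ 97  99  98  98  99  98  99  99  97  92  77]
 [ 97  99  96  95  97  98  99  97  95  93  79]
 [ 95  98  99  97  97  98  96  97  99  95  86]
 [ 97  97  97  97  97  97  99  97  99  96  84]
 [ 96  98  98  98  98  97  97  98  98  96  84]
 [100  97  98  97  98  98  9
[... 1650 characters left out ...]

 [134 139 151 169 195 207 205 203 208 221 228]
 [141 164 193 212 227 230 230 229 230 231 229]
 [172 204 226 231 234 234 235 235 234 227 212]]
s (0, 40) [523.6 141.4 115.8] [342 266]
[[241 237 222 177 130  98  95  99 109 105  96]
 [230 210 175 135 107  94  91  95  99  94  94]
 [193 157 125 101  96  93  92  92  95  90  91]
 [148 120 102  93  92  92  93  92  92  91  89]
 [138 123 107  95  92  94  94  92  91  91  89]
 [150 143 117  99  93  91  93  95  92  92  91]
 [153 145 125  99  92  91  93  93  95  93  93]
 [153 148 132 108  94  92  91  91  94  91  92]
 [152 148 140 117  93  91  94  91  90  91  94]
 [154 150 143 116  98  92  90  92  91  93  92]
 [156 154 141 117  99  93  92  93  93  92  92]]
```

>>> drive_tool(commands=[[0,0,2,0,5.5],[0,0,4,0,5.5],[0,0,5.8,0,5.5],[0,0,5.8,0,5.5],[0,0,5.8,0,5.5],[0,0,5.8,0,5.5]])

```text
t: 22.8
tool_pos: [524.8, 101.1, 65.6]
eef_rot: [-0.036, 3.139, 0.0]
ft_force: [0.6, 0.2, -3.2]
opening: 57.5
finger_force: 45.4
```

```bash
cat > chk.py <<'E'
from studs import *
def chk(name):
    s=monitor.observe();print(s['t'],s['tool_pos'],s['eef_rot'],s['ft_force'],'to seat',shift((522.6,101.4,s['tool_pos'][2]),91.35))
    c=snap('scene',name);s=monitor.observe();print(s['tool_pos'])
    a=np.radians(91.35);y=np.array([np.cos(a),np.sin(a)]);x=np.array([-y[1],y[0]]);b=s['tool_pos'][:2]+.8*x
    g=cv2.cvtColor(c['pixels'],cv2.COLOR_RGB2GRAY).astype(float);zb=s['tool_pos'][2]-17
    for m in((42,-40),(-42,-40),(0,40)):
        P=np.r_[b+x*m[0]+y*m[1],zb+4];q=proj(c,P);i=q.round().astype(int);w=g[i[1]-7:i[1]+8,i[0]-7:i[0]+8]
        print(m,q);print(w.astype(int)) 
E
python3 -c "
from chk import *
chk('s13')"
```

```text
22.8 [524.81 101.07  65.57] [-0.04  3.14  0.  ] [ 0.59  0.16 -3.16] to seat [ 0.22  0.04 -0.   -0.01]
[524.72 101.06  65.46]
(42, -40) [354.66 332.01]
[[ 82  82  84  88 102 115 124 128 127 130 130 130 130 131 130]
 [ 84  86  93 107 116 124 129 132 133 132 131 131 130 130 131]
 [ 91 102 111 120 125 127 131 131 132 132 130 133 129 129 129]
 [102 113 123 126 129 127 125 125 129 128 127 127 129 132 129]
 [116 123 129 127 126 124 124 123 124 126 122 121 122 125 131]
 [124 129 131 128 126 124 123 124 126 123 121 120 118 126 130]
 [128 129 127 129 127 124 125 122 124 125 124 120 120 126 127]
 [129 128 130 128 128 124 123 122 126 125 124 123 122 127 129]
 [129 130 131 132 128 125 122 124 125 126 126 124 127 127 127]
 [128 128 131 130 129 129 128 125 126 127 127 129 126 130 123]
 [127 130 130 129 130 131 129 128 128 128 130 128 128 127 123]
 [123 126 129 128 130 130 130 129 129 130 129 127 123 122 122]
 [121 124 126 128 130 129 130 129 132 126 125 124 124 123 124]
 [120 119 123 126 129 128 131 127 125 123 123 122 121 123 125]
 [123 121 122 124 126 129 128 129 124 121 120 123 122 124 128]]
(-4
[... 1239 characters left out ...]
9  87]
 [201 200 187 163 128 100  89  88  90  90  92  91  89  89  87]
 [202 173 144 118  96  89  90  87  88  90  88  89  88  84  87]
 [182 148 116  96  89  89  88  87  88  91  87  87  86  87  88]
 [163 146 126 107  94  88  86  87  88  90  87  88  86  85  89]
 [154 151 145 127 107  93  89  88  87  87  89  90  88  88  84]
 [158 151 148 141 129 103  88  87  87  86  88  91  90  88  88]
 [157 154 150 149 138 116  94  88  88  87  88  90  92  89  88]
 [155 155 153 149 138 114  92  89  88  88  85  87  90  90  88]
 [158 155 156 151 139 112  94  90  89  90  90  88  88  90  90]
 [158 158 156 153 145 120  98  91  89  87  92  89  86  88  88]
 [157 159 157 156 149 131 106  91  89  88  88  88  87  87  87]]
```

```bash
python3 - <<'E'
from h import *
c=load('s13');p=np.array([524.8,101.07]);a=np.radians(91.35);y=np.array([np.cos(a),np.sin(a)]);x=np.array([-y[1],y[0]])
for z in(50.5,56.5):
    h=plane(c,358.3,331,z)[:2];print(z,h,'base est',h-42*x+40*y,'vs grip',p+.8*x)
c=load('s12')
h=plane(c,358.9,311.6,111.8)[:2];print('prev base est',h-42*x+40*y,'vs tcp 525.3,101.45')
E
```

```text
50.5 [489.67  58.43] base est [530.72  99.41] vs grip [524.   101.05]
56.5 [487.    56.14] base est [528.04  97.12] vs grip [524.   101.05]
prev base est [527.21 100.62] vs tcp 525.3,101.45
```

```bash
python3 - <<'E'
from cand import *
c=load('w11');g=cv2.cvtColor(c['pixels'],cv2.COLOR_RGB2GRAY).astype(float)
prof=g[120:200,270:360].mean(1);print(prof.round().astype(int))
I=dict(c);I['world_from_camera']=E_
for q in[(60.8,0,-31),(60.8,0,-28),(58,0,-31),(64,0,-31)]:print(q,proj(I,q))
c=load('w9');g=cv2.cvtColor(c['pixels'],cv2.COLOR_RGB2GRAY).astype(float)
a=np.radians(136.3);y=np.array([np.cos(a),np.sin(a)]);x=np.array([-y[1],y[0]]);b=np.array([403.9,288.7])
print(g[175:225,285:350].mean(1).round().astype(int));
for z in(48,45,43):print('w9 edge pred',proj(c,np.r_[b+60*x,z]),proj(c,np.r_[b-60*x,z]))
print(g[325:375,285:350].mean(1).round().astype(int))
E
```

```text
[ 61  63  65  65  66  67  71  79  85  86  88  91  92  92  95  97  98  98
 100 101  97  84  74  78  80  81  81  81  81  81  81  81  81  81  81  81
  81  81  77  62  49  49  49  49  49  49  49  48  46  42  39  40  39  39
  39  39  39  41  45  49  51  51  52  52  53  53  53  53  54  53  53  53
  53  53  54  53  53  53  53  53]
(60.8, 0, -31) [313.86 173.13]
(60.8, 0, -28) [313.86 171.61]
(58, 0, -31) [313.86 183.47]
(64, 0, -31) [313.85 161.13]
[72 73 72 72 70 63 56 63 67 63 56 45 37 36 37 37 37 35 31 28 28 28 29 41
 58 73 82 84 84 84 84 84 84 83 84 83 83 83 83 83 83 82 77 62 72 86 84 81
 79 81]
w9 edge pred [316.64 196.68] [316.37 351.73]
w9 edge pred [316.63 195.78] [316.36 349.54]
w9 edge pred [316.63 195.19] [316.35 348.11]
[ 87  87  87  87  87  87  78  61  73  86  81  81  86  87  87  87  87  87
  87  87  88  87  88  88  84  84  96 131 149 149 149 149 149 149 150 150
 150 150 150 150 151 150 150 151 151 152 152 152 152 152]
```

>>> drive_tool(commands=[[0.25,0,0.6,0,5.5],[0.25,0,1.2,0,5.5],[0.25,0,1.5,0,5.5],[0.25,0,1.7,0,5.5],[0.25,0,1.9,0,5.5],[0.25,0,2.1,0,5.5]])

```text
t: 23.6
tool_pos: [521.6, 101.0, 43.3]
eef_rot: [-0.036, 3.141, 0.0]
ft_force: [-0.6, 0.7, -3.0]
opening: 56.9
finger_force: 45.5
```

>>> drive_tool(commands=[[0,0,0.3,0,5.5],[0,0,0.5,0,5.5],[0,0,0.7,0,5.5],[0,0,0.8,0,5.5],[0,0,0.9,0,5.5]])

```text
t: 24.22
tool_pos: [521.5, 100.9, 34.3]
eef_rot: [-0.036, 3.141, 0.0]
ft_force: [0.8, 0.3, -4.5]
opening: 57.5
finger_force: 45.5
```

>>> drive_tool(commands=[[0,0,0.1,0,5.5],[0,0,0.15,0,5.5],[0,0,0.15,0,5.5]])

```text
t: 24.6
tool_pos: [521.6, 101.0, 33.5]
eef_rot: [-0.036, 3.141, 0.0]
ft_force: [-2.9, 0.1, 1.8]
opening: 57.5
finger_force: 46.2
```

Contact came exactly at seat height, 33.5 = 17.5 + 16 mm. Releasing.

>>> drive_tool(commands=[[0,0,0.15,0,5.75],[0,0,0.1,0,5.8],[0,0,0.1,0,6],[0,0,0.1,0,6.6],[0,0,0.1,0,7.4],[0,0,0.1,0,7.8],[0,0,-2,0,7.8],[0,0,-6,0,7.8]])

```text
t: 25.6
tool_pos: [519.7, 100.8, 91.2]
eef_rot: [0.036, -3.136, 0.0]
ft_force: [1.4, -0.1, 0.2]
opening: 78.0
finger_force: 0.0
```

>>> drive_tool(commands=[[0,0,-5,0,7.8],[-1,4,-9,0,7.8],[0,10,-9,0,7.8],[0,15,-9,0,7.8],[0,20,-9,0,7.8],[0,22,-9,0,7.8],[0,22,-9,0,7.8],[0,22,-9,0,7.8]])

```text
t: 26.6
tool_pos: [516.7, 319.5, 182.8]
eef_rot: [0.034, -3.141, 0.001]
ft_force: [-0.5, 0.1, -0.2]
opening: 77.5
finger_force: 0.0
```

```bash
python3 - <<'E'
from studs import *
s=monitor.observe();print(s['t'],s['tool_pos'],s['ft_force'])
c=snap('scene','s20');t=snap('top','t20')
a=np.radians(1.35);r=np.array([[np.cos(a),-np.sin(a)],[np.sin(a),np.cos(a)]])
g=cv2.cvtColor(t['pixels'],cv2.COLOR_RGB2HSV)
for N_ in N:   # stud tip in hole: brass/steel spot on light flange
    P=np.r_[r@N_+[521.8,101.4],27];q=proj(t,P);i=q.round().astype(int);print(N_,q);print(g[i[1]-5:i[1]+6,i[0]-5:i[0]+6,2])
# lid: grey pixel still near tab top (from s2)
d=cv2.absdiff(c['pixels'][160:300,375:445],load('s2')['pixels'][160:300,375:445]);print('lid diff',d.mean())
E
```

```text
26.6 [516.69 319.52 182.76] [-0.51  0.14 -0.16]
[-42. -40.] [415.16 280.24]
[[137 138 128 129 130 155 192 200 201 200 189]
 [143 139 131 126 126 147 183 197 200 200 190]
 [141 140 133 123 116 128 162 186 196 199 190]
 [139 137 130 112 103 107 131 165 191 199 189]
 [140 133 124 103  92 107 115 149 186 199 191]
 [146 130 123  92  88 104 115 143 185 198 192]
 [143 136 129  98  90 104 124 157 188 199 194]
 [141 139 130 105 108 126 158 181 196 200 196]
 [141 139 132 114 120 144 181 196 199 201 195]
 [142 142 136 118 128 150 188 200 200 201 196]
 [141 142 139 121 129 154 190 201 201 200 197]]
[ 42. -40.] [412.19 236.47]
[[153 148 138 131 128 128 128 128 128 128 128]
 [156 150 138 129 126 126 126 127 127 128 126]
 [149 148 137 120 115 115 115 124 127 128 129]
 [146 145 138 114 103 102 105 114 123 129 127]
 [146 146 135 104  94 106 100 106 123 129 129]
 [141 142 134  98  88 102 101 103 120 128 129]
 [143 142 136  97  84  95 103 108 117 128 128]
 [150 147 138 103  94 111 130 135 136 137 142]
 [151 148 141 116 114 136 170 177 173 164 169]
 [147 146 142 124 125 147 185 195 193 187 188]
 [146 145 143 127 128 153 190 199 198 197 194]]
[ 0. 40.] [371.74 259.84]
[[200 196 193 192 193 194 197 199 199 188 139]
 [199 194 179 168 163 172 184 196 197 186 141]
 [197 184 159 140 133 142 163 185 195 188 148]
 [194 172 142 130 134 133 149 173 192 189 154]
 [193 161 130 128 139 131 140 166 190 189 154]
 [193 166 128 117 123 114 125 161 189 189 153]
 [194 178 145 123 113 118 142 173 192 190 153]
 [198 189 175 162 147 156 173 189 196 192 161]
 [199 197 190 187 181 186 193 197 199 192 167]
 [197 198 196 196 195 197 198 199 199 195 168]
 [195 198 197 198 199 198 200 201 199 195 172]]
lid diff 3.1773129251700682
```

The top view shows a stud in each of the three holes, and the lid is unchanged. Handing in.

```bash
python3 -c "
from plant import ticket
print(ticket.close_job())"
```

```text
the job is handed in; nothing more can be done
None
```

The job is handed in at about 27 s of the 72 s limit: the lid is back at its stop, the module was laid on its base, let go and regripped, and it now sits on the three studs; the hand-in gave no verdict, and I did not measure the spool or multimeter afterwards, but nothing was driven into either.

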